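Present a blind spacer hole-up for oiling

TASK

Clear the oil bottle's nozzle with a brief press of its cap, all the way down, and let it spring back up. Then pick up the aluminium spacer, find which end has the blind hole, turn it so that the hole points straight up, and hold it still in the gripper over the middle of the drip tray, at least 10 cm above the bench, ready for oiling; finish while still holding it there. Leave the other things on the bench where they are.

Things in the scene. Friction and masses are not known exactly. Their poses are not given: they have to be found in the camera images.
- spacer: Aluminium blind spacer: square bar 40 x 40 mm, 62 mm long (flat-sided middle 56 mm, a 3 mm round collar 36 mm across on each end), 0.15 to 0.28 kg. Starts lying on a flat side, pointing any way. The ends look alike but one has the blind hole, 18 mm wide, 43 mm deep. Origin at its middle, 20 mm above the bench; z axis along its length, out of the hole end; x, y normal to the flats.
- hole (a point): Centre of the mouth of the spacer's blind hole, 31 mm from the spacer's origin along its z axis.
- tray (a point): Centre of the floor of the fixed drip tray (shallow steel tray 130 x 120 mm, rim 12 mm high, floor 4 mm above the bench). Its x axis points to the oil bottle, whose axis stands 105 mm from this point; the bottle is 72 mm across at its collar and 158 mm tall with its cap.
- nozzle_top (a point): Centre of the flat top of the sprung nozzle cap on the fixed white oil bottle; the cap is round, 32 mm across, 24 mm tall, its top 158 mm above the bench when up. A thin spout on the cap points over the tray and ends 38 mm from the bottle's axis, 148 mm above the bench.
- nozzle (a joint): How far the nozzle cap is pressed: 0 m is up, 0.008 m fully down. Its spring needs 3 N to begin and 9 N fully down, and brings it back up.
- mixing_cup: steel mixing cup, 72 mm across, 60 mm tall, origin under its centre; leave it alone
- jar: amber glass jar with black cap, 52 mm across, 65 mm tall, origin under its centre; leave it alone
- model: plaster dental model on a block 70 x 65 x 22 mm, about 32 mm tall with the teeth, origin under its centre; leave it alone
- wax_knife: wooden-handled spatula lying flat, 170 mm long along its x axis; leave it alone
- brush: small brush lying flat, 170 mm long along its x axis; leave it alone
- casting_ring: open steel casting ring standing on end, 64 mm across, 50 mm tall, origin under its centre; leave it alone
- weight: brass weight, 40 mm across, 45 mm tall, origin under its centre; leave it alone
- station: The fixed oiling station: drip tray, foot and oil bottle in one piece. Origin on the bench under the middle of the tray; x axis towards the bottle.

How it is judged:
By the outcome, as a careful person would: the job done as asked, in the order asked, and still so for the second after the job is handed in, while the arm keeps its last pose, push and grip.
It also fails if it takes over 64 s, if anything falls off the work surface, if the arm or the gripper's body presses on something with over 40 N, if the wrist force passes 120 N, or if a joint passes its speed limit or range.

ROBOT

A 6-joint arm with a two-finger parallel gripper is mounted at the origin on the work surface. World frame = base frame: x ahead of the robot, y to its left, z up, the work surface at z = 0. Lengths are in m, angles in rad, forces in N, time in s.
With the tool pointing down it reaches from about 0.375 to 0.975 m from the base axis. Payload 3.8 kg.
Tool frame: the origin (TCP) lies midway between the tips of the shut fingers; the grasp point (between the pads) lies r.grasp_offset behind it (r.grasp_offset is the distance from the TCP to the grasp point, in m); z points along the fingers, y is the line along which they close (so a half turn about z gives the same grasp; the last joint's range is limited). The gripper opens to 88 mm and grips with 3 to 60 N. Pads are 18 mm wide; open, the fingers measure 123 mm over their backs; the gripper's body (75 mm by 187 mm) begins 45 mm behind the grasp point.
Start: joints at [-1.285, 0.264, 1.604, -0, 1.274, -0.037], TCP at [0.214, -0.64, 0.239] pointing down, gripper open.
Joint ranges: [-2.63, 2.63], [-0.94, 2.18], [0.31, 2.57], [-1.31, 4.45], [0, 2.66], [-2.55, 2.55]. Speed limits (rad/s): [2.57, 2.57, 3.14, 3.14, 3.14, 3.14].

INTERFACE

Orientations are given as a 3x3 rotation matrix whose columns are the frame's x, y, z axes.
In Python, from rig import status, get_image, camera_info, r gives the robot as it stands.
- The arm moves only by the shell command python3 -m jog 'ROWS' [FORCE]. ROWS is JSON, a list of rows, each a list of 3 entries, a list of its own where there are three numbers: the finger opening in m, from 0 to 0.0881, then the shift along the tool's x, y, z in m, then the turn about the tool's z in degrees. A call has 1 to 20 rows; each row is the pose to reach, as a shift and turn from the pose commanded when the call began, along the tool's axes at that moment; what a row does not reach only later rows make up. A row lasts 1/10 s, in which the tool goes at most 50 mm and 8.59 degrees, less where a joint would pass 70% of its speed; a pose out of reach is approached as far as the arm can. A call with a gripper value outside its range is refused whole. The fingers move at their own pace and stop on an object; FORCE is the grip in N (left out, the last holds). Time passes only in rows, so rows that repeat a pose let the fingers close. It gives the time, the measured TCP pose, the force, the opening and the grip force at its end, in the units of the state.
- status.state(): the state, without advancing time (a new reading comes with each control period).
- get_image(name): name is "side" or "top"; returns (picture, depth): 420x560x3 uint8, red, green, blue; 420x560 float32, m along the optical axis (not along the pixel's ray), 0 where there is no reading.
- camera_info(name): a dict with "fx", "fy", "cx", "cy" (pixels), "R" (3x3) and "t" (3): a world point X has camera coordinates R X + t. Camera axes: x right, y down, z forward; pixel columns grow to the right and rows downward; lengths in m; the calibration is good to about 2 mm. A picture is of the moment at which its call begins. camera_info takes no time and is no camera call.
- r.hand_in(): hands the job in; it is judged then, once.
The state is a dict: "t": time; "joints": joint angles; "qd": joint speeds; "effort": joint torques, N m; "tool_pos": TCP position; "tcp_rot": TCP orientation; "ft_force": force on the tool from outside, world axes, zero at the start; "torque": the same for the moment, N m; "gripper_width": finger opening in m; "gripper_force": force on a finger pad.
Only numpy, scipy, OpenCV 4.12 (cv2) and the standard library are available. Lean on these libraries where they do the work, as an engineer would, in place of code of your own. Each camera call takes 0.05 s, during which the arm holds its last target. There are 200 camera calls.

## Working session

There is one attempt and no reset: what is moved stays moved. The work goes in short steps, Python scripts to look and compute and a shell command to move; the robot and the scene stay as the last step left them, time stands still between calls to the robot, and variables do not carry over. Pictures are saved under pics/ and viewed, at most 10 in all, crops included, and the job is handed in when it is done.

```bash
ls; mkdir -p pics; cat > h.py <<'E'
import numpy as np, cv2
from rig import status, get_image, camera_info, r
def cloud(name, d):
    c=camera_info(name); v,u=np.mgrid[0:420,0:560]
    P=np.stack([(u-c["cx"])/c["fx"]*d,(v-c["cy"])/c["fy"]*d,d],-1)
    return (P-np.array(c["t"]))@np.array(c["R"])
def save(n,im): cv2.imwrite(f"pics/{n}.png",cv2.cvtColor(im,cv2.COLOR_RGB2BGR))
E
python3 - <<'E'
from h import *
for n in ("top","side"):
    im,d=get_image(n); np.savez(f"{n}0.npz",im=im,d=d); save(n+"0",im)
    c=camera_info(n); R=np.array(c["R"]); print(n,c["fx"],-R.T@c["t"],R.round(2).tolist())
s=status.state(); print(s); print(r.grasp_offset)
E
```

```text
pics
top 501.2721861669635 [2.69622478e-01 5.67247781e-04 1.53042925e+00] [[-0.1, -0.99, -0.0], [-0.97, 0.1, -0.23], [0.23, -0.02, -0.97]]
side 421.77127001057295 [0.15273068 0.62591092 0.95904779] [[-0.82, -0.58, 0.01], [-0.44, 0.61, -0.66], [0.38, -0.54, -0.75]]
{'t': 0.1, 'joints': array([-1.28494020e+00,  2.64678240e-01,  1.60520232e+00, -2.46614739e-05,
        1.27367393e+00, -3.69116056e-02]), 'qd': array([ 0.00020184, -0.00256862, -0.0032732 , -0.0009813 ,  0.00046516,
        0.0005551 ]), 'effort': array([-3.63793943e-04, -5.03620577e+01, -3.58071828e+01,  7.30027654e-02,
        2.33248092e-02, -4.84568170e-05]), 'tool_pos': array([ 0.21391397, -0.6395566 ,  0.23753117]), 'tcp_rot': array([[ 9.48358862e-01,  3.17198891e-01, -5.75820406e-04],
       [ 3.17199410e-01, -9.48357009e-01,  1.87557648e-03],
       [ 4.88474600e-05, -1.96136947e-03, -9.99998075e-01]]), 'ft_force': array([ 0.39271175, -0.18862537,  0.33727067]), 'torque': array([-0.02448623,  0.0200064 ,  0.00842834]), 'gripper_force': 0.0, 'gripper_width': 0.08838177918905861}
0.0187
```

View pics/top0.png

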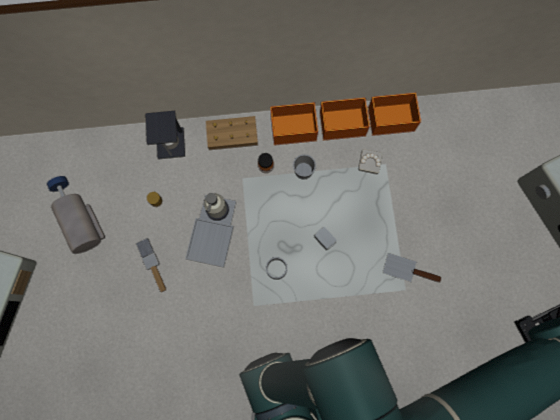

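View pics/side0.png

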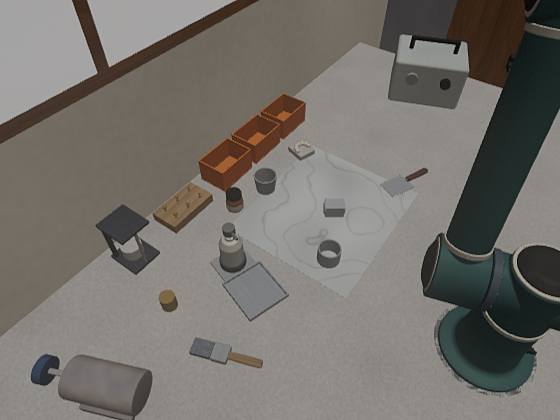

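The top view shows the spacer at (325,238), the ring at (277,268), the tray at (210,243) and the bottle cap at about (211,199). The side view shows the spacer at (334,208), the bottle cap at (229,230) and the tray at (255,290).

```bash
python3 - <<'E'
from h import *
tiles=[]
for n,(u,v) in (("top",(325,238)),("side",(334,208)),("top",(212,222)),("side",(245,265))):
    z=np.load(n+"0.npz"); im,d=z["im"],z["d"]; P=cloud(n,d)
    w=25 if len(tiles)<2 else 60
    tiles.append(cv2.resize(im[v-w:v+w,u-w:u+w],(300,300),interpolation=cv2.INTER_CUBIC))
    H=P[...,2]; sub=P[v-w:v+w,u-w:u+w]
    if w==25:
        bench=np.median(sub[...,2]); m=((H>0.012)&(d>0)).astype(np.uint8)
        k,l=cv2.connectedComponents(m); L=l==l[v,u]
        top=L&(H>0.034); print(n,"bench",bench,"npx",L.sum(),"top z",np.median(H[top]),"cen",P[top].mean(0))
        q=P[top][:,:2].astype(np.float32)*1000; print(cv2.minAreaRect(q), )
    else:
        L=np.zeros_like(H,bool); L[v-w:v+w,u-w:u+w]=True; L&=d>0
        for lo,hi in ((.15,.17),(.138,.15),(.1,.137),(.04,.09),(.009,.016),(.003,.006)):
            m=L&(H>lo)&(H<hi); 
            if m.sum()>2: print(n,lo,m.sum(),P[m].mean(0).round(4),cv2.minAreaRect(P[m][:,:2].astype(np.float32)*1000))
save("z1",np.vstack([np.hstack(tiles[:2]),np.hstack(tiles[2:])]))
E
```

```text
top bench 0.001470334897745021 npx 297 top z 0.03937670750263586 cen [ 0.50446788 -0.15502618  0.03949529]
((504.7840576171875, -155.00640869140625), (61.994544982910156, 41.282100677490234), 35.260990142822266)
side bench 0.0029255531277014484 npx 344 top z 0.04108043372858937 cen [ 0.50685072 -0.15451562  0.04075663]
((507.1570129394531, -156.74581909179688), (62.597900390625, 43.46593475341797), 33.79507827758789)
top 0.15 117 [0.6273 0.166  0.1566] ((624.0755004882812, 170.71755981445312), (30.64141273498535, 47.888954162597656), 50.73434066772461)
top 0.138 14 [0.6158 0.1637 0.1467] ((617.5704345703125, 165.91476440429688), (14.286726951599121, 47.28766632080078), 48.61307144165039)
top 0.1 152 [0.623  0.1594 0.1101] ((625.2337036132812, 162.3208465576172), (46.31053161621094, 56.92529296875), 29.58503532409668)
top 0.04 263 [0.6419 0.1353 0.0563] ((595.2451171875, 182.23036193847656), (365.8237609863281, 350.7286071777344), 84.35968017578125)
top 0.009 487 [0.5603 0.2008 0.0116] ((591.4696655273438, 182.3232879638672), (369.9877624511719, 352.253173828125), 85.5605697631836)
to
[... 253 characters left out ...]
7021484375)
side 0.138 29 [0.625  0.1737 0.1444] ((619.2332763671875, 175.93551635742188), (30.249570846557617, 30.190488815307617), 50.0715446472168)
side 0.1 245 [0.6261 0.1725 0.1118] ((627.1630859375, 168.4782257080078), (55.38747787475586, 42.803287506103516), 51.000396728515625)
side 0.04 266 [0.6169 0.1802 0.0653] ((620.7500610351562, 176.70733642578125), (60.79025650024414, 28.9848690032959), 45.37422561645508)
side 0.009 624 [0.5909 0.1763 0.0118] ((645.6983642578125, 123.60214233398438), (177.7765655517578, 402.4947509765625), 66.93583679199219)
side 0.003 3296 [0.5973 0.1234 0.0042] ((623.019775390625, 135.85850524902344), (352.212646484375, 394.0845031738281), 35.409217834472656)
```

View pics/z1.png

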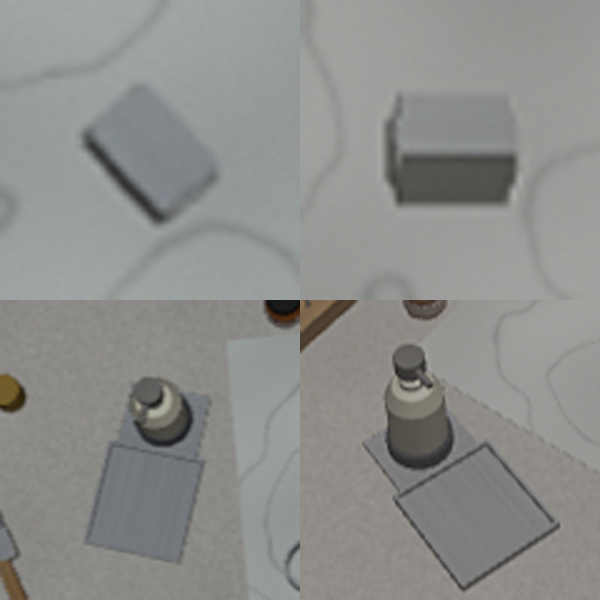

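Side crop: only a sliver of the spacer's +x,+y end shows (near (393,150)), and no hole is visible. I'll check the ends after lifting. Both station crops show the tray corners and the cap clearly, so I'll locate those next.

```bash
cat >> h.py <<'E'
def ray(name,u,v,z):
    c=camera_info(name); R=np.array(c["R"]); o=-R.T@c["t"]
    dd=R.T@np.array([(u-c["cx"])/c["fx"],(v-c["cy"])/c["fy"],1]); return o+dd*(z-o[2])/dd[2]
def togo(p):
    s=status.state(); T=np.array(s["tcp_rot"]); return (T.T@(np.array(p)-s["tool_pos"])).round(4), np.degrees(np.arctan2(T[1,1],T[0,1]))
E
python3 - <<'E'
from h import *
tr=[]
for n,cs in (("top",[(112,443),(205,460),(180,562),(86,542)]),("side",[(397,497),(487,445),(558,523),(463,588)])):
    o=(152,162,0,300) if n=="top" else (185,205,300,300)
    pts=np.array([ray(n,o[0]+(x-o[2])/2.5,o[1]+(y-o[3])/2.5,.012) for x,y in cs]); print(n,pts.round(4).tolist(),pts.mean(0))
    tr.append(pts.mean(0))
    z=np.load(n+"0.npz"); P=cloud(n,z["d"]); H=P[...,2]
    m=(H>.153)&(H<.17)&(abs(P[...,0]-.627)<.05)&(abs(P[...,1]-.166)<.05)
    m=cv2.morphologyEx(m.astype(np.uint8),cv2.MORPH_OPEN,np.ones((5,5)))>0
    q=P[m]; print(n,m.sum(),np.median(q[:,2]),q.mean(0),cv2.minEnclosingCircle(q[:,:2].astype(np.float32)*1000))
b=np.array([.627,.167]); t=np.mean(tr,0)[:2]; print(np.linalg.norm(b-t),np.degrees(np.arctan2(*(b-t)[::-1])))
print(togo([.627,.167,.2]))
E
```

```text
top [[0.6062, 0.2289, 0.012], [0.5731, 0.1161, 0.012], [0.4511, 0.1563, 0.012], [0.4868, 0.2682, 0.012]] [0.5293159  0.19240321 0.012     ]
top 35 0.1580402804592351 [0.63574383 0.16980233 0.157493  ] ((635.47265625, 169.60401916503906), 9.839434623718262)
side [[0.6071, 0.2327, 0.012], [0.5704, 0.1266, 0.012], [0.4535, 0.1608, 0.012], [0.4879, 0.2738, 0.012]] [0.52972146 0.19849004 0.012     ]
side 105 0.15932227992923084 [0.63281896 0.16406827 0.15919807] ((633.1087036132812, 164.12339782714844), 16.519508361816406)
0.1015471215071846 -16.268097542231942
(array([ 0.6476, -0.6338,  0.0388]), np.float64(-71.50635314629248))
```

```bash
python3 -m jog '[[0,[0.652,-0.631,0],0],[0,[0.652,-0.631,0],0],[0,[0.652,-0.631,0],0],[0,[0.652,-0.631,0],0],[0,[0.652,-0.631,0],0],[0,[0.652,-0.631,0],0],[0,[0.652,-0.631,0],0],[0,[0.652,-0.631,0],0],[0,[0.652,-0.631,0],0],[0,[0.652,-0.631,0],0],[0,[0.652,-0.631,0],0],[0,[0.652,-0.631,0],0],[0,[0.652,-0.631,0],0],[0,[0.652,-0.631,0],0],[0,[0.652,-0.631,0],0],[0,[0.652,-0.631,0],0],[0,[0.652,-0.631,0],0],[0,[0.652,-0.631,0],0],[0,[0.652,-0.631,0],0],[0,[0.652,-0.631,0],0]]'; python3 -c "
from h import *
print(togo([.632,.166,.165]),status.state()['joints'])"
```

```text
t: 2.1
tool_pos: [0.6321, 0.1665, 0.2375]
tcp_rot: [[0.947, 0.32, -0.002], [0.32, -0.947, -0.001], [-0.002, 0.0, -1.0]]
ft_force: [-0.1, -0.7, 0.3]
gripper_width: 0.0004
gripper_force: 0.0
(array([-0.0001,  0.0004,  0.0725]), np.float64(-71.34990405696436)) [ 2.19507340e-01  2.25948908e-01  1.65283165e+00 -2.32907419e-04
  1.26472291e+00  1.46486850e+00]
```

```bash
python3 -m jog '[[0,[0,0,0.035],0],[0,[0,0,0.065],0],[0,[0,0,0.072],0],[0,[0,0,0.076],0],[0,[0,0,0.080],0],[0,[0,0,0.083],0],[0,[0,0,0.086],0],[0,[0,0,0.087],0],[0,[0,0,0.087],0]]'
```

```text
t: 3.0
tool_pos: [0.6333, 0.1647, 0.1537]
tcp_rot: [[0.948, 0.317, 0.003], [0.317, -0.948, -0.001], [0.002, 0.001, -1.0]]
ft_force: [-3.0, -3.8, 5.3]
gripper_width: 0.0005
gripper_force: 3.1
```

```bash
python3 -m jog '[[0,[0,0,0.003],0],[0,[0,0,0.006],0],[0,[0,0,0.009],0],[0,[0,0,0.011],0],[0,[0,0,0.011],0]]'
```

```text
t: 3.5
tool_pos: [0.6336, 0.1648, 0.1501]
tcp_rot: [[0.948, 0.318, 0.004], [0.318, -0.948, -0.0], [0.004, 0.002, -1.0]]
ft_force: [-16.0, -6.8, 36.0]
gripper_width: 0.0002
gripper_force: 17.9
```

Bottomed out: the force jumped to 36 N at z = 0.150. Releasing now, then moving over the spacer.

```bash
python3 -m jog '[[0,[0,0,-0.012],0],[0,[0,0,-0.03],0],[0,[0,0,-0.07],0],[0,[0,0,-0.1],0],[0,[0,0,-0.1],0]]'; python3 -c "
from h import *
s=status.state();print(s['ft_force'])
print(togo([.506,-.1555,.15]),s['joints'])
for n in('side',):
    im,d=get_image(n);P=cloud(n,d);m=(P[...,2]>.14)&(P[...,2]<.17)&(abs(P[...,0]-.632)<.03)&(abs(P[...,1]-.166)<.03);print(np.percentile(P[m][:,2],[50,90]))
    P=cloud(n,np.load(n+'0.npz')['d']);m=(P[...,2]>.14)&(P[...,2]<.17)&(abs(P[...,0]-.632)<.03)&(abs(P[...,1]-.166)<.03);print(np.percentile(P[m][:,2],[50,90]))
"
```

```text
t: 4.0
tool_pos: [0.6358, 0.1662, 0.2477]
tcp_rot: [[0.948, 0.317, 0.012], [0.317, -0.948, 0.003], [0.012, 0.001, -1.0]]
ft_force: [0.6, -0.3, 1.0]
gripper_width: 0.0005
gripper_force: 0.0
[ 0.55013517 -0.28329858  0.97097648]
(array([-0.2264,  0.2637,  0.0953]), np.float64(-71.49760533183753)) [2.17536242e-01 2.17851042e-01 1.64383397e+00 3.37884602e-04
 1.26800953e+00 1.46530051e+00]
[0.15770494 0.1603058 ]
[0.15801088 0.16045766]
```

The cap is back up at the same height as before. Next I'll go above the spacer's +x,+y end, open and aligned.

```bash
python3 -c "
from h import *
print(togo([.521,-.145,.12]))"; python3 -m jog '[[0.088,[-0.05,0.06,0],-4],[0.088,[-0.1,0.12,0],-8],[0.088,[-0.208,0.258,0.05],-16],[0.088,[-0.208,0.258,0.05],-16],[0.088,[-0.208,0.258,0.05],-16],[0.088,[-0.208,0.258,0.05],-16],[0.088,[-0.208,0.258,0.1],-16],[0.088,[-0.208,0.258,0.125],-16],[0.088,[-0.208,0.258,0.125],-16],[0.088,[-0.208,0.258,0.125],-16],[0.088,[-0.208,0.258,0.125],-16],[0.088,[-0.208,0.258,0.125],-16]]'; python3 -c "
from h import *
print(togo([.521,-.145,.006]))
im,d=get_image('side');t2=im[120:320,230:430]
save('a1',cv2.resize(t2,(600,600)))"
```

```text
(array([-0.2071,  0.2587,  0.1232]), np.float64(-71.49484594234812))
t: 5.25
tool_pos: [0.519, -0.1452, 0.1181]
tcp_rot: [[0.823, 0.567, 0.004], [0.568, -0.823, -0.001], [0.003, 0.003, -1.0]]
ft_force: [-1.0, -0.2, 0.0]
gripper_width: 0.088
gripper_force: 0.0
(array([0.0015, 0.0006, 0.1121]), np.float64(-55.423786673271096))
```

View pics/a1.png

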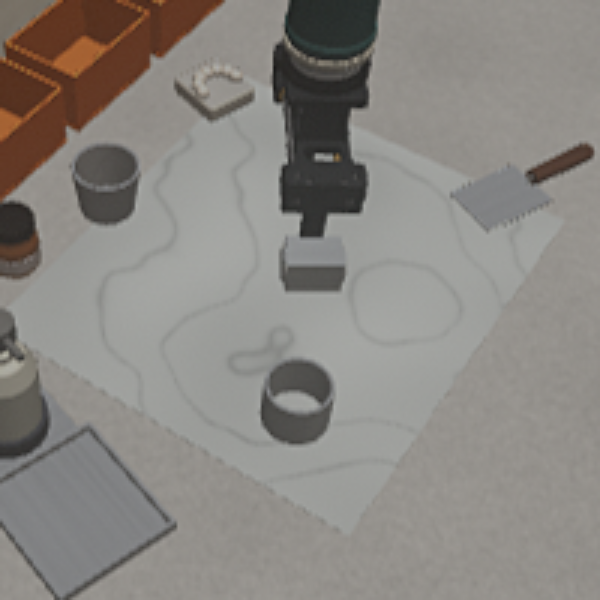

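```bash
python3 -m jog '[[0.088,[0.0015,0.0005,0.05],0],[0.088,[0.0015,0.0005,0.09],0],[0.088,[0.0015,0.0005,0.105],0],[0.088,[0.0015,0.0005,0.112],0],[0.088,[0.0015,0.0005,0.112],0],[0.02,[0.0015,0.0005,0.112],0],[0.02,[0.0015,0.0005,0.112],0],[0.02,[0.0015,0.0005,0.112],0],[0.02,[0.0015,0.0005,0.112],0],[0.02,[0.0015,0.0005,0.112],0],[0.02,[0.0015,0.0005,0.112],0],[0.02,[0.0015,0.0005,0.112],0],[0.02,[0.0015,0.0005,0.112],0]]' 40
```

```text
t: 6.6
tool_pos: [0.5187, -0.1453, 0.004]
tcp_rot: [[0.824, 0.566, 0.001], [0.566, -0.824, -0.0], [0.0, 0.001, -1.0]]
ft_force: [0.5, -1.0, 1.2]
gripper_width: 0.0398
gripper_force: 39.7
```

```bash
python3 -m jog '[[0.02,[0,0,-0.02],0],[0.02,[0,0,-0.06],-8],[0.02,[0,0,-0.1],-16],[0.02,[0,0,-0.15],-24],[0.02,[0,0,-0.15],-32],[0.02,[0,0,-0.15],-40],[0.02,[0,0,-0.15],-48],[0.02,[0,0,-0.15],-56],[0.02,[0,0,-0.15],-64],[0.02,[0,0,-0.15],-72],[0.02,[0,0,-0.15],-81],[0.02,[0,0,-0.15],-81],[0.02,[0,0,-0.15],-81]]' 40; python3 -c "
from h import *
s=status.state();c=camera_info('side');p=np.array(c['R'])@(s['tool_pos']+[0,0,.019])+c['t'];u=int(c['fx']*p[0]/p[2]+c['cx']);v=int(c['fy']*p[1]/p[2]+c['cy']);print(u,v)
im,d=get_image('side');save('a2',cv2.resize(im[v-40:v+40,u-40:u+40],(560,560),interpolation=cv2.INTER_CUBIC))
np.savez('a2.npz',im=im,d=d)"
```

```text
t: 7.9
tool_pos: [0.5179, -0.1449, 0.1531]
tcp_rot: [[-0.427, 0.904, -0.001], [0.904, 0.427, 0.001], [0.001, -0.001, -1.0]]
ft_force: [0.8, 0.1, -2.0]
gripper_width: 0.0397
gripper_force: 39.7
333 171
```

View pics/a2.png

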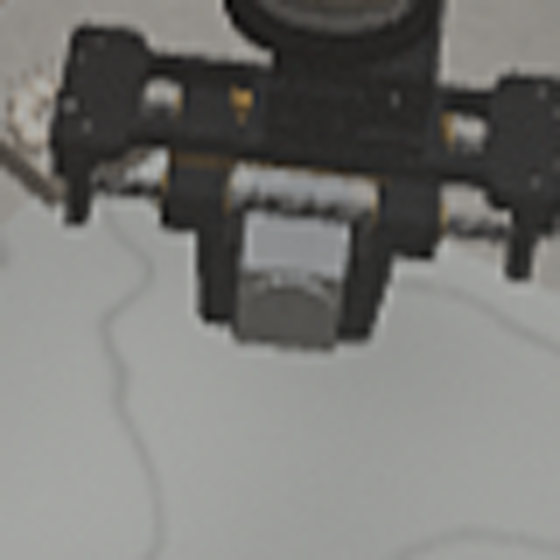

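The end facing the camera, at (290,310), shows a plain collar face with no hole. I'll check its depth for flatness and turn the other end round to confirm.

```bash
python3 -m jog '[[0.02,[0,0,0],8],[0.02,[0,0,0],16],[0.02,[0,0,0],24],[0.02,[0,0,0],32],[0.02,[0,0,0],40],[0.02,[0,0,0],48],[0.02,[0,0,0],56],[0.02,[0,0,0],64],[0.02,[0,0,0],72],[0.02,[0,0,0],80],[0.02,[0,0,0],88],[0.02,[0,0,0],96],[0.02,[0,0,0],104],[0.02,[0,0,0],112],[0.02,[0,0,0],120],[0.02,[0,0,0],128],[0.02,[0,0,0],136],[0.02,[0,0,0],144],[0.02,[0,0,0],152],[0.02,[0,0,0],160]]' 40; python3 -m jog '[[0.02,[0,0,0],8],[0.02,[0,0,0],14],[0.02,[0,0,0],14]]'; python3 -c "
from h import *
d=np.load('a2.npz')['d'];P=cloud('side',d);print(P[172:182:2,326:344:2,1].round(3))
im,d=get_image('side');u,v=333,171;save('a3',cv2.resize(im[v-40:v+40,u-40:u+40],(560,560),interpolation=cv2.INTER_CUBIC))
print(status.state()['joints'][5])"
```

```text
t: 9.95
tool_pos: [0.5183, -0.1451, 0.1536]
tcp_rot: [[0.707, -0.707, -0.0], [-0.707, -0.707, 0.0], [-0.0, 0.0, -1.0]]
ft_force: [0.3, -0.7, -1.5]
gripper_width: 0.0393
gripper_force: 39.7
t: 10.25
tool_pos: [0.5183, -0.1451, 0.1536]
tcp_rot: [[0.521, -0.854, -0.0], [-0.854, -0.521, 0.0], [-0.0, 0.0, -1.0]]
ft_force: [0.5, -0.0, -1.5]
gripper_width: 0.0397
gripper_force: 39.7
[[-0.131 -0.128 -0.127 -0.131 -0.136 -0.138 -0.136 -0.145 -0.146]
 [-0.131 -0.124 -0.128 -0.128 -0.134 -0.135 -0.139 -0.141 -0.151]
 [-0.136 -0.125 -0.127 -0.133 -0.132 -0.136 -0.138 -0.143 -0.149]
 [-0.123 -0.127 -0.129 -0.129 -0.133 -0.135 -0.139 -0.146 -0.147]
 [-0.265 -0.264 -0.271 -0.273 -0.135 -0.14  -0.14  -0.144 -0.291]]
2.2719255714504434
```

View pics/a3.png

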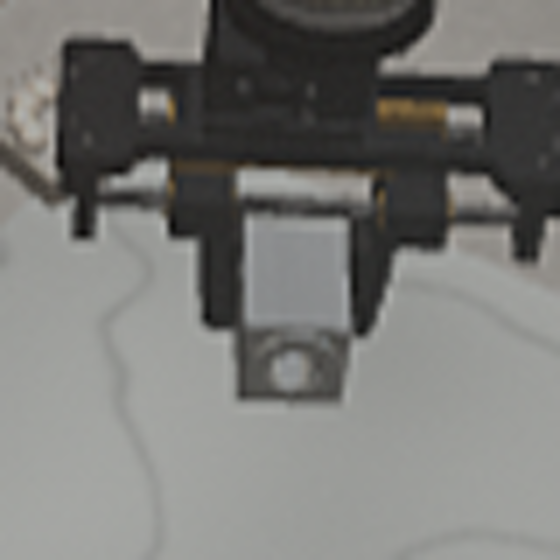

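The blind hole is clear at (292,370), on the end along −tool x. I'll set the spacer down, slide the open fingers to that end and grip lightly.

```bash
python3 -m jog '[[0.02,[0,0,0.05],0],[0.02,[0,0,0.1],0],[0.02,[0,0,0.135],0],[0.02,[0,0,0.145],0],[0.02,[0,0,0.149],0],[0.02,[0,0,0.149],0],[0.088,[0,0,0.149],0],[0.088,[0,0,0.149],0],[0.088,[0,0,0.149],0],[0.088,[0,0,0.149],0],[0.088,[0,0,0.149],0],[0.088,[-0.01,0,0.147],0],[0.088,[-0.022,0,0.147],0],[0.088,[-0.034,0,0.147],0],[0.088,[-0.034,0,0.147],0]]'; python3 -m jog '[[0.02,[0,0,0],0],[0.02,[0,0,0],0],[0.02,[0,0,0],0],[0.02,[0,0,0],0],[0.02,[0,0,0],0],[0.02,[0,0,0],0],[0.02,[0,0,0],0],[0.02,[0,0,0],0],[0.02,[0,0,0],0],[0.02,[0,0,0],0]]' 6
```

```text
t: 11.8
tool_pos: [0.4986, -0.1143, 0.0062]
tcp_rot: [[0.524, -0.852, -0.002], [-0.852, -0.524, 0.001], [-0.002, 0.001, -1.0]]
ft_force: [0.4, 0.8, -0.7]
gripper_width: 0.088
gripper_force: 0.0
t: 12.8
tool_pos: [0.5006, -0.1162, 0.0067]
tcp_rot: [[0.522, -0.853, 0.0], [-0.853, -0.522, -0.0], [0.0, 0.0, -1.0]]
ft_force: [0.8, -0.7, -0.6]
gripper_width: 0.0401
gripper_force: 5.9
```

```bash
python3 -m jog '[[0.02,[0.002,0,-0.003],0],[0.02,[0.005,0,-0.007],0],[0.02,[0.008,0,-0.010],0],[0.02,[0.011,0,-0.013],0],[0.02,[0.015,0,-0.016],0],[0.02,[0.019,0,-0.018],0],[0.02,[0.023,0,-0.020],0],[0.02,[0.027,0,-0.022],0],[0.02,[0.031,0,-0.023],0],[0.02,[0.036,0,-0.024],0],[0.02,[0.036,0,-0.024],0]]' 6; python3 -c "
from h import *
im,d=get_image('side');im2,d2=get_image('top')
s=status.state()
def crop(n,im):
    c=camera_info(n);p=np.array(c['R'])@(s['tool_pos']+[0,0,.019])+c['t'];u=int(c['fx']*p[0]/p[2]+c['cx']);v=int(c['fy']*p[1]/p[2]+c['cy'])
    return cv2.resize(im[v-35:v+35,u-35:u+35],(400,400),interpolation=cv2.INTER_CUBIC)
save('a4',np.hstack([crop('side',im),crop('top',im2)]))"
```

```text
t: 13.9
tool_pos: [0.5201, -0.1475, 0.0309]
tcp_rot: [[0.522, -0.853, 0.001], [-0.853, -0.522, -0.0], [0.001, -0.0, -1.0]]
ft_force: [-0.1, -0.4, -2.0]
gripper_width: 0.0403
gripper_force: 5.9
```

View pics/a4.png

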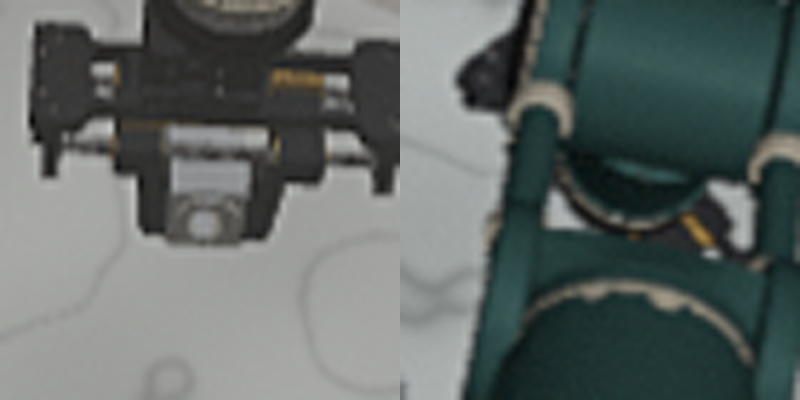

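The side crop shows the spacer in the grip with the hole end at (205,222), the face turned slightly more toward the camera. The top view is blocked by the arm. I'll drop the grip to 3 N so gravity pivots it, and measure the profile from side depth.

```bash
cat >> h.py <<'E'
def prof():
    im,d=get_image('side'); s=status.state(); T=np.array(s['tcp_rot']); P=cloud('side',d)
    Q=(P-s['tool_pos'])@T; Q[...,2]=-Q[...,2]-.0187   # height over grasp point
    m=(d>0)&(abs(Q[...,1])<.006)&(abs(Q[...,0])<.06)&(Q[...,2]>-.06)&(Q[...,2]<.06)
    q=Q[m]*1000; q=q[np.argsort(q[:,2])]
    rows=[]
    for h in range(-60,50,4):
        k=q[(q[:,2]>=h)&(q[:,2]<h+4)]
        if len(k): rows.append((h+2,int(np.median(k[:,0])),int(k[:,0].min()),len(k)))
    print(s['tool_pos'].round(4),s['ft_force'].round(1),rows)
    return im
E
python3 -c "
from h import *
prof()"
python3 -m jog '[[0.02,[0,0,0],0],[0.02,[0,0,0],0],[0.02,[0,0,-0.008],0],[0.02,[0,0,0],0],[0.02,[0,0,-0.008],0],[0.02,[0,0,0],0],[0.02,[0,0,0],0]]' 3; python3 -c "
from h import *
prof()"
```

```text
[ 0.5192 -0.1468  0.0305] [-0.4  0.  -1.5] [(-50, -9, -57, 18), (-46, -25, -58, 50), (-42, -30, -43, 5), (-22, -8, -8, 1), (-18, -8, -10, 5), (-14, -2, -11, 13), (-10, 0, -9, 6), (2, -4, -4, 1), (6, -8, -8, 3), (10, -7, -9, 3), (14, 4, -11, 29), (18, 7, -5, 18)]
t: 14.75
tool_pos: [0.5197, -0.1466, 0.0304]
tcp_rot: [[0.522, -0.853, 0.001], [-0.853, -0.522, 0.0], [0.0, -0.001, -1.0]]
ft_force: [0.9, 1.1, -0.0]
gripper_width: 0.0399
gripper_force: 3.0
[ 0.5197 -0.1468  0.0305] [ 1.1  1.6 -2.2] [(-50, -29, -57, 24), (-46, -22, -59, 46), (-42, -25, -48, 2), (-30, 23, 23, 1), (-26, 22, 15, 9), (-22, 24, 14, 4), (-18, 5, -15, 3), (-14, -14, -17, 5), (-10, -10, -17, 10), (-6, -16, -21, 4), (-2, -12, -15, 3), (2, 27, 26, 3), (10, 8, -1, 4), (14, 0, -5, 10), (18, 4, 0, 7)]
```

At 3 N it pivots; the hole interior now shows a tilt of about 35°. I'll raise it a little and shake gently to let it swing further.

```bash
python3 -m jog '[[0.02,[0,0,-0.010],0],[0.02,[0,0,-0.006],0],[0.02,[0,0,-0.016],0],[0.02,[0,0,-0.010],0],[0.02,[0,0,-0.020],0],[0.02,[0,0,-0.012],0],[0.02,[0,0,-0.020],0],[0.02,[0,0,-0.012],0],[0.02,[0,0,-0.012],0]]' 3; python3 -c "
from h import *
im=prof();cv2.imwrite('last.png',im)
s=status.state();c=camera_info('side');p=np.array(c['R'])@(s['tool_pos']+[0,0,.019])+c['t'];u=int(c['fx']*p[0]/p[2]+c['cx']);v=int(c['fy']*p[1]/p[2]+c['cy'])
save('a5',cv2.resize(im[v-30:v+40,u-35:u+35],(500,500),interpolation=cv2.INTER_CUBIC))"
```

```text
t: 15.7
tool_pos: [0.5187, -0.1466, 0.0418]
tcp_rot: [[0.522, -0.853, -0.001], [-0.853, -0.522, 0.0], [-0.001, 0.001, -1.0]]
ft_force: [-0.2, 0.7, -1.7]
gripper_width: 0.0403
gripper_force: 3.0
[ 0.5187 -0.1466  0.0419] [ 0.8 -0.5 -1.3] [(-58, -15, -58, 59), (-54, -26, -53, 7), (-34, 19, 17, 2), (-30, 21, 16, 7), (-26, 25, 10, 7), (-22, 28, 17, 4), (-18, 21, 21, 1), (-14, -16, -17, 4), (-10, -15, -16, 4), (-6, -14, -15, 5), (-2, -13, -15, 7), (10, 2, 0, 6), (14, 6, 0, 10)]
```

View pics/a5.png

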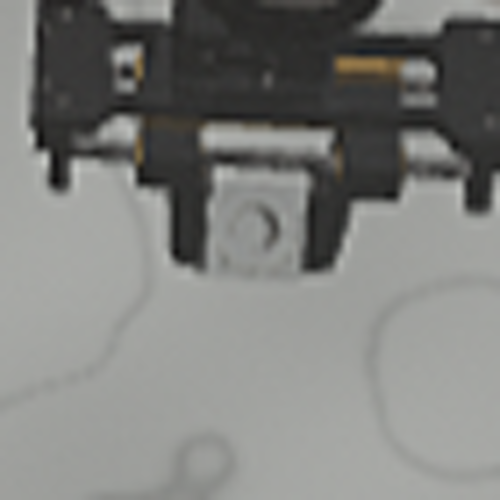

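The square hole-end face, with the hole at (255,230), now looks head-on to the camera, so the tilt is about 45°. Next I'll lower the far edge to the bench and swing the grip over it.

```bash
python3 -m jog '[[0.02,[0,0,0.006],0],[0.02,[0,0,0.012],0],[0.02,[0.003,0,0.012],0],[0.02,[0.007,0,0.0115],0],[0.02,[0.010,0,0.011],0],[0.02,[0.014,0,0.0105],0],[0.02,[0.018,0,0.010],0],[0.02,[0.022,0,0.0095],0],[0.02,[0.026,0,0.010],0],[0.02,[0.030,0,0.0105],0],[0.02,[0.033,0,0.011],0],[0.02,[0.036,0,0.012],0],[0.02,[0.040,0,0.013],0],[0.02,[0.042,0,0.014],0],[0.02,[0.042,0,0.014],0]]' 3; python3 -c "
from h import *
im=prof()"
```

```text
t: 17.25
tool_pos: [0.5415, -0.1828, 0.0288]
tcp_rot: [[0.522, -0.853, 0.0], [-0.853, -0.522, -0.0], [0.0, -0.0, -1.0]]
ft_force: [0.1, 0.8, 3.1]
gripper_width: 0.0402
gripper_force: 3.0
[ 0.5415 -0.1828  0.0288] [-0.3  0.9  3.4] [(-50, -29, -35, 2), (-46, -35, -59, 28), (-42, -34, -57, 12), (-38, -18, -21, 3), (-34, -19, -20, 2), (-30, -18, -22, 6), (-26, -18, -22, 4), (-22, -16, -18, 4), (-18, -19, -21, 2), (-14, -18, -21, 5), (-10, -17, -18, 4), (-6, -17, -18, 3), (-2, -18, -19, 6), (2, -2, -18, 6), (6, -14, -17, 7), (10, 10, -19, 9), (14, -10, -19, 15), (18, -10, -13, 10), (22, 11, 11, 1)]
```

The near flat is now almost vertical (x = −17 mm at the top, −20 at the bottom), with the end resting on the bench. I'll release so it stands flat, then regrip firmly.

```bash
python3 -m jog '[[0.02,[0.002,0,-0.002],0],[0.07,[0.002,0,-0.002],0],[0.07,[0.002,0,-0.002],0],[0.07,[0.002,0,-0.002],0],[0.07,[0.002,0,-0.002],0],[0.07,[0.002,0,-0.002],0],[0.07,[0.002,0,-0.002],0],[0.07,[0.002,0,-0.002],0]]' 3; python3 -c "
from h import *
im=prof()"; python3 -m jog '[[0.02,[0,0,0],0],[0.02,[0,0,0],0],[0.02,[0,0,0],0],[0.02,[0,0,0],0],[0.02,[0,0,0],0],[0.02,[0,0,0],0],[0.02,[0,0,0],0],[0.02,[0,0,0],0],[0.02,[0,0,0],0]]' 35;  python3 -c "
from h import *
im=prof()
im2,d=get_image('top');print(togo([.5295,.1955,.17]),status.state()['joints'])"
```

```text
t: 18.1
tool_pos: [0.5424, -0.1843, 0.0307]
tcp_rot: [[0.522, -0.853, 0.0], [-0.853, -0.522, 0.0], [0.0, -0.0, -1.0]]
ft_force: [0.6, -0.3, 0.3]
gripper_width: 0.0698
gripper_force: 0.0
[ 0.5424 -0.1843  0.0307] [-0.7  0.2 -1.4] [(-54, -31, -31, 1), (-50, -37, -59, 17), (-46, -42, -59, 20), (-42, -22, -32, 7), (-38, -20, -21, 5), (-34, -17, -19, 2), (-30, -21, -23, 3), (-26, -19, -22, 5), (-22, -19, -21, 2), (-18, -19, -21, 7), (-14, -21, -21, 2), (-10, -19, -20, 6), (-6, -18, -18, 3), (-2, -5, -23, 6), (2, 8, -20, 5), (6, -6, -22, 8), (10, -13, -22, 11), (14, -11, -23, 17), (18, 6, 6, 3)]
t: 19.05
tool_pos: [0.5424, -0.1844, 0.0307]
tcp_rot: [[0.522, -0.853, -0.0], [-0.853, -0.522, -0.0], [-0.0, 0.0, -1.0]]
ft_force: [-0.7, -0.4, 0.4]
gripper_width: 0.0395
gripper_force: 35.0
[ 0.5424 -0.1844  0.0307] [-1.1 -0.3  0.5] [(-54, -31, -31, 1), (-50, -48, -59, 15), (-46, -37, -56, 25), (-42, -22, -36, 5), (-38, -20, -20, 5), (-34, -20, -21, 2), (-30, -20, -22, 3), (-26, -19, -22, 4), (-22, -20, -22, 4), (-18, -19, -22, 4), (-14, -19, -20, 2), (-10, -19, -23, 5), (-6, -20, -24, 5), (-2, 7, -22, 7), (2, -16, -22, 7), (6, -6, -20, 6), (10, -1, -21, 10), (14, -10, -23, 17), (18, -19, -19, 3)]
(array([-0.3306, -0.1875, -0.1393]), np.float64(-148.50065599126393)) [-3.71095984e-01  2.87712200e-01  1.99691552e+00 -1.15376683e-04
  8.57064447e-01  2.22080494e+00]
```

It stands square (face at x = −20 mm over its whole height) and is gripped at 35 N. Lifting it and carrying it over the tray.

```bash
python3 -m jog '[[0.02,[0,0,-0.02],0],[0.02,[0,0,-0.05],0],[0.02,[0,0,-0.09],-3],[0.02,[0,0,-0.13],-6],[0.02,[-0.011,-0.006,-0.14],-10],[0.02,[-0.035,-0.020,-0.14],-14],[0.02,[-0.065,-0.037,-0.14],-18],[0.02,[-0.1,-0.057,-0.14],-22],[0.02,[-0.135,-0.077,-0.14],-26],[0.02,[-0.17,-0.096,-0.14],-30],[0.02,[-0.205,-0.116,-0.14],-34],[0.02,[-0.24,-0.136,-0.14],-38],[0.02,[-0.27,-0.153,-0.14],-42],[0.02,[-0.295,-0.167,-0.14],-42],[0.02,[-0.315,-0.179,-0.14],-42],[0.02,[-0.325,-0.184,-0.14],-42],[0.02,[-0.331,-0.1875,-0.14],-42],[0.02,[-0.331,-0.1875,-0.14],-42],[0.02,[-0.331,-0.1875,-0.14],-42]]' 35;  python3 -c "
from h import *
im=prof();im2,d=get_image('top')
s=status.state();print(togo([.5295,.1955,.17]))
c=camera_info('side');p=np.array(c['R'])@(s['tool_pos']+[0,0,.019])+c['t'];u=int(c['fx']*p[0]/p[2]+c['cx']);v=int(c['fy']*p[1]/p[2]+c['cy'])
save('a6',np.hstack([cv2.resize(im[max(v-70,0):v+70,u-70:u+70],(400,400)),cv2.resize(im2[130:300,120:290],(400,400))]))"
```

```text
t: 21.05
tool_pos: [0.5293, 0.195, 0.1705]
tcp_rot: [[0.959, -0.285, -0.0], [-0.285, -0.959, -0.001], [-0.0, 0.001, -1.0]]
ft_force: [-0.4, -0.8, -2.1]
gripper_width: 0.0398
gripper_force: 35.0
[0.5294 0.1949 0.1706] [ 0.5  0.1 -1.3] [(-46, -20, -20, 2), (-42, -21, -22, 2), (-38, -21, -22, 5), (-34, -22, -22, 3), (-30, -21, -22, 6), (-26, -21, -21, 3), (-22, -20, -22, 5), (-18, -21, -22, 5), (-14, -21, -22, 5), (-10, -20, -22, 3), (-6, -21, -23, 9), (-2, -20, -23, 8), (2, -20, -22, 9), (6, -20, -21, 8), (10, -18, -21, 13), (14, -14, -24, 20)]
(array([-0.0001, -0.0006,  0.0007]), np.float64(-106.56961546765446))
```

View pics/a6.png

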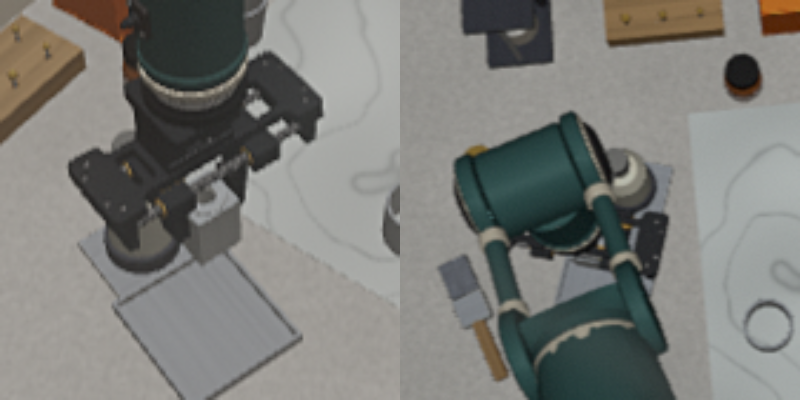

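The spacer is upright in the grip with the hole up at (210,190) in the left crop, above the tray and clear of the bottle. I'll let it settle and hand in.

```bash
python3 -m jog '[[0.02,[0,0,0],0],[0.02,[0,0,0],0],[0.02,[0,0,0],0],[0.02,[0,0,0],0],[0.02,[0,0,0],0]]' 35; python3 -c "
from h import *
print(r.hand_in())"
```

```text
t: 21.65
tool_pos: [0.5294, 0.1958, 0.1707]
tcp_rot: [[0.959, -0.284, 0.0], [-0.284, -0.959, 0.0], [0.0, -0.0, -1.0]]
ft_force: [0.9, -0.6, -0.8]
gripper_width: 0.0397
gripper_force: 35.0
the job is handed in; nothing more can be done
None
```

The job is handed in at 21.7 s: I pressed the cap fully down and it sprang back up, and the spacer is held still over the middle of the tray with its blind hole straight up and its lower end about 14 cm above the bench.

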